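# Snap the retaining clip onto the trivet peg

## Task

Pick up the orange retaining clip from the shelf and snap it from above, gently, into the groove between the two collars of the steel peg, so that the bamboo trivet cannot slip off. Press until it is fully home but no harder, then let go; leave the terracotta bowls and the colander where they are.

Things in the scene. Friction and masses are not known exactly. Their poses are not given: they have to be found in the camera images.
- clip: Orange plastic open spring clip, about 40 g, an inverted U with a tab on top: 66.5 mm tall, 30 mm wide over its feet (its y), 12 mm thick (its x = axis of the shaft it fits). Starts upright on its two jaw feet, mouth down. Origin under its centre, between the feet; z up to the tab; same when turned half round about z. A push of over 15 N would crack it.
- clip_seat (a point): Centre of the clip's 14 mm bore, 17.5 mm above its origin, on the peg's axis when home; crown above it 26 mm wide. Sprung jaws: mouth 20 mm wide at the feet, 7.9 mm throat 12 mm above the origin. From first touch to home is about 12 mm: push rises to 8-12 N, drops when the throat snaps past the peg some 6 to 8 mm after first touch, then climbs steeply as the crown bottoms on it.
- clip_tab (a point): Point to grasp on the clip's tab, across its y: 52.5 mm above the clip's origin, 14 mm below the tab's top. The tab is 12 mm along x, 14 mm along y, 36 mm high (30.5 to 66.5 mm above the clip's origin).
- stand: Fixed plywood trivet stand; origin on the shelf under the groove. Base x -60 to +100 mm, 120 mm wide, 16 mm high; upright board x +55 to +70 mm, 100 mm wide, 181 mm high. A level steel peg runs from it along -x to a free end at x = -29 mm. Square bamboo trivet, 111 mm wide, hangs on the peg at x +33 to +45 mm, top 12 mm above the peg's axis.
- stand_groove (a point): Groove in the peg: brass, 14 mm diameter, 17 mm long between two 24 mm steel collars; axes as the stand's. This point is true along x and y but its height (140 mm) is ONLY NOMINAL: peg and trivet are clamped in a vertical slot, the axis 25 mm below to 25 mm above this point, unreported: find it by feel. The peg gives 1 mm downward per 20 N and springs back.
- bowl_a: Lower of two stacked loose terracotta bowls, 130 mm across, 50 mm high, stack about 75 mm high; origin under its centre. Leave alone.
- bowl_b: Upper bowl of the stack. Leave alone.
- colander: Loose steel colander, 200 mm across, 85 mm high; origin under its centre. Leave alone.
- clip_foot_l (a point): Left (+y) jaw's foot, its rounded end 5 mm thick, centre 2.5 mm above the clip's origin. The two feet are 24.6 mm apart at rest and stay sprung to about 27 mm apart while the clip grips the groove; if it only rests on the peg they are at 24.6 mm.
- clip_foot_r (a point): Right (-y) jaw's foot, its rounded end 5 mm thick, centre 2.5 mm above the clip's origin. The two feet are 24.6 mm apart at rest and stay sprung to about 27 mm apart while the clip grips the groove; if it only rests on the peg they are at 24.6 mm.
There are look-alikes about, which are no part of the job. What is shaped like the stand but pink is not meant.

How it is judged:
On the way:
1. the clip is lifted off the shelf (height (world z) of clip_seat above 0.08 m), for 0.1 s.
At the end, for the whole second after the job is handed in: The clip grips the groove by itself, at rest (under 20 mm/s): its sprung feet over 25.8 mm apart, its bore centre within 4.5 mm of the groove's middle along the peg, 3 mm across it and 28 mm of the nominal height, and its axis within 0.2 rad of the peg's (x of clip_seat in the frame of stand between -0.0045 and 0.0045 m and y of clip_seat in the frame of stand between -0.003 and 0.003 m and z of clip_seat in the frame of stand between 0.112 and 0.168 m and angle between the x axis of clip and the x axis of stand, either way round below 0.2 rad and linear speed of clip below 0.02 m/s and distance between clip_foot_l and clip_foot_r above 0.0258 m); the robot touches nothing.
It fails at once if the clip is forced: the contact forces between clip and stand add up to over 32 N (a seated clip's own grip is about 15 N of that) (contact force between clip and stand above 32 N).
It fails at once if a terracotta bowl is moved by more than 20 mm (distance of any of bowl_a, bowl_b from where it was at the start of the episode above 0.02 m).
It fails at once if the colander is moved by more than 20 mm (distance of colander from where it was at the start of the episode above 0.02 m).
It also fails if it takes over 37 s, if anything falls off the work surface, if the arm or the gripper's body presses on something with over 40 N, if the wrist force passes 120 N, or if a joint passes its speed limit or range.

## Robot

A 6-joint arm with a two-finger parallel gripper is mounted at the origin on the work surface. World frame = base frame: x ahead of the robot, y to its left, z up, the work surface at z = 0. Lengths are in m, angles in rad, forces in N, time in s.
With the tool pointing down it reaches from about 0.35 to 0.775 m from the base axis. Payload 5.5 kg.
Tool frame: the origin (TCP) lies midway between the tips of the shut fingers; the grasp point (between the pads) lies 19 mm behind it; x points along the fingers, y is the direction in which the jaws open and shut, and the axes are right-handed (so a half turn about x gives the same grasp; the last joint's range is limited). The gripper opens to 85 mm and grips with 20 to 120 N. Pads are 22 mm wide; open, the fingers measure 114 mm over their backs; the gripper's body (76 mm by 85 mm) begins 54 mm behind the grasp point. The pads swing forward as they close: fully open they stand 13 mm farther back than shut.
Start: joints at [1.174, 0.313, 0.046, 1.304, 0, 1.431], TCP at [0.146, 0.556, 0.231] pointing down, gripper open.
Joint ranges: [-2.76, 2.76], [-0.86, 1.69], [-1.03, 1.26], [-2.2, 2.34], [-1.47, 1.5], [-3.14, 3.14]. Speed limits (rad/s): [2.57, 2.57, 3.14, 3.14, 3.14, 3.14].

## Interface

Orientations are given as a unit quaternion [x, y, z, w].
In Python, from station import r gives the robot as it stands.
- The arm moves only by the shell command python3 -m creep 'ROWS' [FORCE]. ROWS is JSON, one flat list of numbers, 7 for each row, row after row: the turn, a rotation vector about the world's x, y, z in rad, then the shift along the world's x, y, z in m, then the opening, from 0 (shut) to 1 (fully open). A call has 1 to 10 rows; each row shifts and turns the commanded pose from where the row before left it; what a row does not reach is not made up. A row lasts 1/8 s, in which the tool goes at most 62.5 mm and 10.7 degrees, less where a joint would pass 70% of its speed; a pose out of reach is approached as far as the arm can. A call with a gripper value outside its range is refused whole. The fingers move at their own pace and stop on an object; FORCE is the grip in N (left out, the last holds). Time passes only in rows, so rows that do not move let the fingers close. It gives the time, the measured TCP pose, the force and the opening at its end, in the units of the state.
- r.get_obs(): the state, without advancing time (a new reading comes with each control period).
- r.camera(name): name is "scene" or "top" or "wrist"; returns a dict with "img" (420x560x3 uint8, red, green, blue), "range_z" (420x560 float32, m along the optical axis (not along the pixel's ray), 0 where there is no reading), "mtx" (3x3 intrinsics, pixels), "camera_from_world" (4x4, takes a point from world to camera coordinates); the wrist camera has in their place "tool_from_camera" (4x4, takes a point from camera to tool coordinates, whose origin is the TCP and whose axes are the tool frame's). Camera axes: x right, y down, z forward; pixel columns grow to the right and rows downward; lengths in m; the calibration is good to about 2 mm. A picture is of the moment at which its call begins: read the wrist's pose just before it.
- r.finish_job(): hands the job in, once; it reports no verdict.
Trained networks look in a picture, given as the dict that the camera call returned (one of the last four; its "shot" number tells which), for a name from the list of things; names that differ only in an ending like _2 or _b are one class to them, and where a whole thing is asked for, a point or a joint stands for the part that bears it (a point fixed in the world has none). Each returns a list of dicts, best first, with "p" (0 to 1); they miss things now and then, are a little off and sometimes report something else, mostly with a low value. They report only what shows in the picture. A call takes as long as a camera call. They do not tell look-alikes from the thing itself.
- r.outline_of(picture, target): "mask" (420x560 bool, what is visible of it) and "centre" ([column, row] in pixels, amid what is visible of it).
- r.pinpoint(picture, target): "centre" ([column, row] in pixels: a listed point, or the origin of a listed thing).
The state is a dict: "time_s": time; "qpos": joint angles; "qd": joint speeds; "effort": joint torques, N m; "position": TCP position; "ee_rot": TCP orientation; "force": force on the tool from outside, world axes, zero at the start; "torque": the same for the moment, N m; "width": finger opening in m.
Only numpy, scipy, OpenCV 4.12 (cv2) and the standard library are available. Lean on these libraries where they do the work, as an engineer would, in place of code of your own. Each camera call takes 0.05 s, during which the arm holds its last target.

## Working session

There is one attempt and no reset: what is moved stays moved. The work goes in short steps, Python scripts to look and compute and a shell command to move; the robot and the scene stay as the last step left them, time stands still between calls to the robot, and variables do not carry over. Pictures are saved under pics/ and viewed, and the job is handed in when it is done.

```bash
ls; mkdir -p pics; python3 - <<'E'
from station import r
import cv2
for n in ["scene","top","wrist"]:
    c=r.camera(n); cv2.imwrite(f"pics/{n}0.png",c["img"][:,:,::-1])
o=r.get_obs(); print(o["time_s"],o["position"],o["ee_rot"],o["force"],o["width"])
E
```

```text
pics
0.15 [0.14589636 0.55579492 0.23061704] [ 0.09006624  0.70141325 -0.09101269  0.7011592 ] [ 0.01789459 -0.14859643 -0.82262647] 0.0850852042971321
```

View pics/scene0.png

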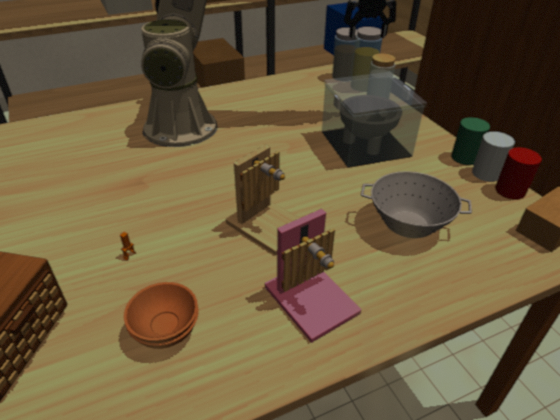

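View pics/top0.png

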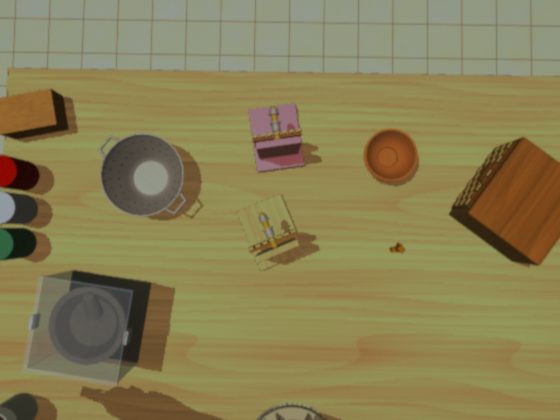

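View pics/wrist0.png

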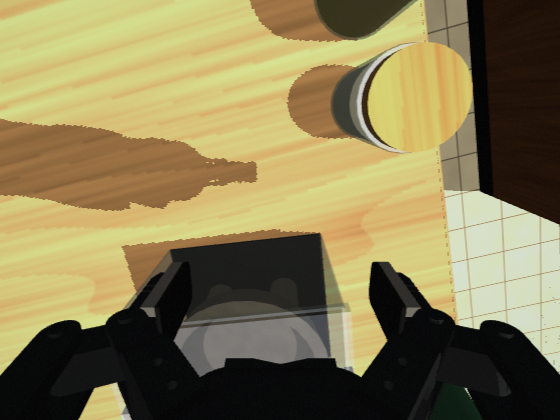

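The clip is at scene (126,246) and top (398,248). The plywood stand is at scene (258,190) and top (268,228). The pink look-alike is at scene (305,270) and top (276,138). The bowls are at scene (163,315) and the colander at (415,205).

```bash
cat > h.py <<'E'
import numpy as np, cv2
from station import r
from scipy.spatial.transform import Rotation as R
def pose():
    o=r.get_obs(); T=np.eye(4); T[:3,:3]=R.from_quat(o["ee_rot"]).as_matrix(); T[:3,3]=o["position"]; return T
def shot(n):
    T=pose(); c=r.camera(n)
    c["W"]=np.linalg.inv(c["camera_from_world"]) if n!="wrist" else T@c["tool_from_camera"]
    return c
def ray(c,px):
    K=c["mtx"]; d=np.array([(px[0]-K[0,2])/K[0,0],(px[1]-K[1,2])/K[1,1],1.0])
    return c["W"][:3,3], c["W"][:3,:3]@d
def atz(c,px,z):
    o,d=ray(c,px); return o+d*(z-o[2])/d[2]
def tri(c1,p1,c2,p2):
    o1,d1=ray(c1,p1);o2,d2=ray(c2,p2)
    A=np.stack([d1,-d2],1); s=np.linalg.lstsq(A,o2-o1,rcond=None)[0]
    a=o1+d1*s[0]; b=o2+d2*s[1]; return (a+b)/2, np.linalg.norm(a-b)
def cloud(c,mask=None):
    z=c["range_z"]; m=(z>0)
    if mask is not None: m&=mask
    v,u=np.nonzero(m); K=c["mtx"]; zz=z[v,u]
    P=np.stack([(u-K[0,2])/K[0,0]*zz,(v-K[1,2])/K[1,1]*zz,zz],1)
    return P@c["W"][:3,:3].T+c["W"][:3,3], u,v
E
python3 - <<'E'
from h import *
np.set_printoptions(precision=4,suppress=True)
s=shot("scene"); t=shot("top")
for nm,c in (("scene",s),("top",t)):
    print(nm,"cam",c["W"][:3,3])
    for k in ["clip","clip_tab","clip_seat","stand","stand_groove","clip_foot_l","clip_foot_r","colander","bowl_a"]:
        z={"clip_tab":.0525,"clip_seat":.0175,"stand_groove":.14,"clip_foot_l":.0025,"clip_foot_r":.0025}.get(k,0)
        print(k,[(round(d["p"],2),np.round(d["centre"]),atz(c,d["centre"],z)) for d in r.pinpoint(c,k)[:3]])
# clouds
for nm,c in (("scene",s),("top",t)):
    hsv=cv2.cvtColor(c["img"],cv2.COLOR_RGB2HSV)
    for d in r.outline_of(c,"clip")[:2]:
        P,_,_=cloud(c,d["mask"]); print(nm,"clip",d["p"],d["centre"],len(P),P.min(0),P.max(0),np.median(P,0))
    for d in r.outline_of(c,"stand")[:3]:
        P,_,_=cloud(c,d["mask"]); print(nm,"stand",d["p"],d["centre"],len(P),P.min(0),P.max(0))
def crop(c,x0,y0,w,h,n): cv2.imwrite(n,cv2.resize(c["img"][y0:y0+h,x0:x0+w,::-1],None,fx=5,fy=5,interpolation=cv2.INTER_CUBIC))
crop(s,80,200,100,80,"pics/cs.png"); crop(t,230,190,90,90,"pics/ct.png"); crop(s,210,130,110,110,"pics/ss.png");crop(t,370,220,60,60,"pics/ctc.png")
E
```

```text
scene cam [ 1.2803 -0.2542  0.7165]
clip [(0.58, array([129., 255.]), array([ 0.5019, -0.2519,  0.    ]))]
clip_tab [(0.73, array([125., 238.]), array([ 0.5031, -0.2492,  0.0525]))]
clip_seat [(0.5, array([128., 252.]), array([ 0.5088, -0.2516,  0.0175]))]
stand [(0.93, array([317., 307.]), array([0.7969, 0.056 , 0.    ])), (0.55, array([137., 252.]), array([ 0.4975, -0.2337,  0.    ])), (0.26, array([124., 260.]), array([ 0.5119, -0.2644,  0.    ]))]
stand_groove [(0.83, array([321., 258.]), array([0.7982, 0.053 , 0.14  ])), (0.59, array([135., 252.]), array([ 0.6511, -0.2413,  0.14  ])), (0.58, array([272., 184.]), array([0.5626, 0.063 , 0.14  ]))]
clip_foot_l [(0.62, array([122., 258.]), array([ 0.506 , -0.2664,  0.0025])), (0.58, array([137., 254.]), array([ 0.5099, -0.2351,  0.0025]))]
clip_foot_r [(0.62, array([122., 258.]), array([ 0.506 , -0.2664,  0.0025])), (0.58, array([137., 254.]), array([ 0.5099, -0.2351,  0.0025]))]
colander [(0.96, array([409., 226.]), array([0.675 , 0.3687, 0.    ]))]
bowl_a [(0.69, array([165., 326.]), array([ 0.7175, -0.225 ,  0.    ])), (0.67, arr
[... 701 characters left out ...]
86., 156.]), array([ 0.7332, -0.2284,  0.    ]))]
scene clip 0.55 [127.3, 244.3] 296 [ 0.4124 -0.2667 -0.0026] [ 0.5169 -0.2377  0.069 ] [ 0.5079 -0.2529  0.0293]
scene stand 0.89 [259.9, 202.9] 4230 [ 0.246  -0.0248 -0.0028] [0.7333 0.2037 0.1847]
scene stand 0.68 [309.3, 282.2] 6953 [ 0.5361 -0.0207 -0.001 ] [0.866  0.2006 0.1845]
scene stand 0.38 [126.1, 244.1] 243 [ 0.4652 -0.2656 -0.0018] [ 0.5169 -0.2356  0.069 ]
top clip 0.53 [396.2, 246.2] 124 [ 0.4887 -0.2745 -0.0086] [ 0.5144 -0.2362  0.0709] [ 0.5026 -0.2473  0.0287]
top stand 0.8 [275.9, 139.4] 2989 [ 0.689  -0.0179  0.0023] [0.861  0.1235 0.1859]
top stand 0.71 [268.4, 231.7] 3117 [ 0.4445 -0.0219 -0.0063] [0.633  0.1465 0.1855]
```

View pics/cs.png

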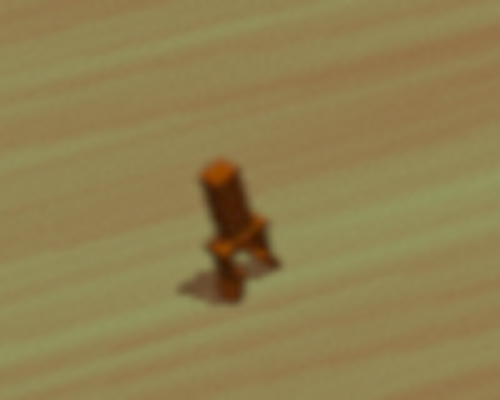

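View pics/ct.png

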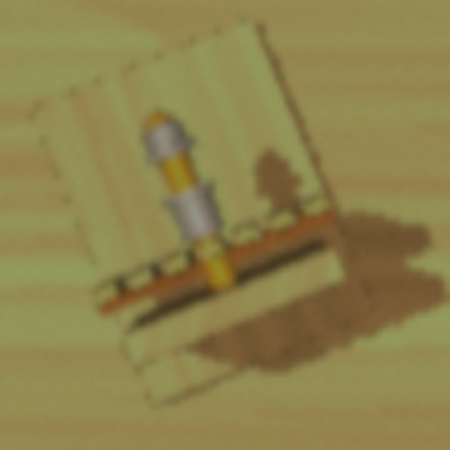

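View pics/ss.png

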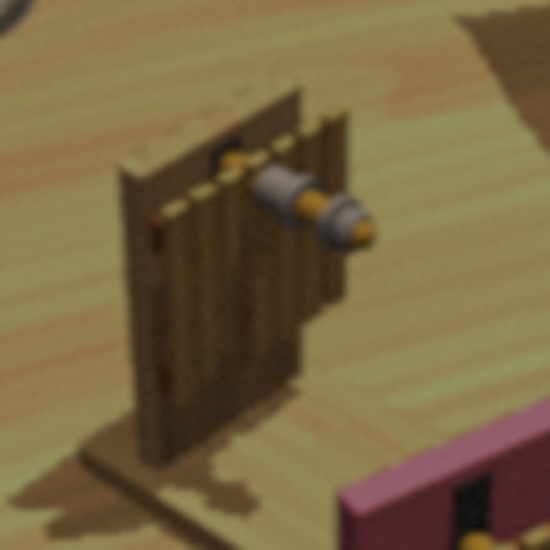

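View pics/ctc.png

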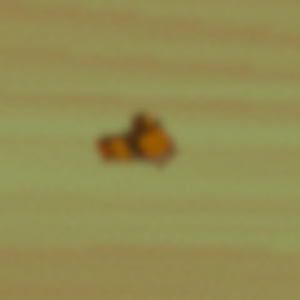

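Only one orange clip is visible. The plywood stand's peg points towards +x with a slight +y; I'll measure it next.

```bash
python3 - <<'E'
from h import *
np.set_printoptions(precision=4,suppress=True)
s=shot("scene"); t=shot("top")
g,e=tri(t,(265.6,224.4),s,(272.4,171)); print("groove tri",g,e)
tip,e=tri(t,(230+158/5,190+113/5),s,(210+368/5,130+232/5)); print("tip tri",tip,e)
# base corners at z=.016
for p in [(35,110),(258,20),(335,205)]: print(atz(t,(230+p[0]/5,190+p[1]/5),.016))
print("back corner",atz(t,(230+155/5,190+405/5),.016))
P,u,v=cloud(t)
near=(abs(P[:,0]-.54)<.13)&(abs(P[:,1]-.06)<.12)
B=P[near&(P[:,2]>.172)&(P[:,2]<.19)]; print(len(B),B.mean(0))
rect=cv2.minAreaRect((B[:,:2]*1000).astype(np.float32)); print("board top",rect)
B=P[near&(P[:,2]>.010)&(P[:,2]<.024)]
rect=cv2.minAreaRect((B[:,:2]*1000).astype(np.float32)); print("base",len(B),rect, cv2.boxPoints(rect))
B=P[near&(P[:,2]>.10)&(P[:,2]<.17)]; print("peg/trivet z",np.percentile(B[:,2],[5,50,95]))
# groove depth
for c,p in((t,(265.6,224.4)),(s,(272.4,171))):
    Q,u,v=cloud(c); m=(abs(u-p[0])<=1)&(abs(v-p[1])<=1); print(np.median(Q[m],0))
# clip tab
for c in(s,t):
    for d in r.outline_of(c,"clip")[:1]:
        Q,_,_=cloud(c,d["mask"]); k=Q[(Q[:,2]>.06)&(Q[:,2]<.075)]; print("tabtop",len(k),k.mean(0),k.min(0),k.max(0))
# tab top centre px
g,e=tri(s,(80+218/5,200+172/5),t,(370+153/5,220+142/5));print("tab top tri",g,e)
E
```

```text
groove tri [0.5549 0.0688 0.1656] 0.0009117425739303875
tip tri [0.5814 0.08   0.1656] 0.003333321482713618
[0.585  0.1454 0.016 ]
[0.632  0.0347 0.016 ]
[ 0.5402 -0.0052  0.016 ]
back corner [0.4395 0.0827 0.016 ]
474 [0.508  0.0495 0.1787]
board top ((510.7762145996094, 52.74626922607422), (99.50672912597656, 98.10417175292969), 67.35139465332031)
base 2114 ((536.4099731445312, 61.930633544921875), (159.8390655517578, 119.90811920166016), 23.54640007019043) [[439.1936  84.9655]
 [487.0959 -24.9586]
 [633.6263  38.8957]
 [585.724  148.8199]]
peg/trivet z [0.1202 0.1664 0.1697]
[0.5549 0.0693 0.1716]
[0.5577 0.0673 0.1679]
tabtop 41 [ 0.5069 -0.2514  0.0649] [ 0.4989 -0.2592  0.0601] [ 0.5146 -0.2435  0.0685]
tabtop 30 [ 0.504  -0.2495  0.0653] [ 0.4972 -0.2564  0.0607] [ 0.5114 -0.2427  0.0706]
tab top tri [ 0.5036 -0.2508  0.0628] 0.0015079142561498986
```

```bash
python3 - <<'E'
from h import *
np.set_printoptions(precision=4,suppress=True)
T=pose(); print(T); a=np.arctan2(T[1,1],T[0,1]); print("tool y yaw deg",np.degrees(a))
c=r.camera("wrist"); print(c["tool_from_camera"],c["mtx"])
E
```

```text
[[ 0.0001  0.254   0.9672  0.1461]
 [ 0.0001  0.9672 -0.254   0.5562]
 [-1.      0.0001  0.0001  0.2313]
 [ 0.      0.      0.      1.    ]]
tool y yaw deg 75.28696729481985
[[-0.0004 -0.3032  0.9529 -0.1422]
 [ 1.     -0.0004  0.0003  0.0003]
 [ 0.0003  0.9529  0.3032 -0.077 ]
 [ 0.      0.      0.      1.    ]] [[307.3377   0.     280.0285]
 [  0.     307.3377 205.5244]
 [  0.       0.       1.    ]]
```

```bash
python3 -m creep '[0,0,0,0,0,0.06,1, 0,0,0,0.045,-0.035,0.02,1, 0,0,0,0.05,-0.035,0,1, 0,0,0,0.05,-0.035,0,1, 0,0,0,0.05,-0.035,0,1, 0,0,0,0.012,-0.06,0,1, 0,0,0,0.012,-0.06,0,1, 0,0,0,0.012,-0.06,0,1, 0,0,0,0.012,-0.06,0,1, 0,0,0,0.012,-0.06,0,1]'
```

```text
time_s: 2.85
position: [0.4012, 0.1143, 0.3116]
ee_rot: [0.091, 0.701, -0.09, 0.702]
force: [1.7, 0.1, -0.4]
width: 0.0854
```

```bash
python3 -m creep '[0,0,0,0.012,-0.06,0,1, 0,0,0,0.012,-0.06,0,1, 0,0,0,0.012,-0.06,0,1, 0,0,0,0.012,-0.06,0,1, 0,0,0,0.012,-0.06,-0.01,1, 0,0,0,0.006,-0.05,-0.03,1, 0,0,0.1,0,-0.01,-0.05,1, 0,0,0,0,0,-0.02,1, 0,0,0,0,0,0,1]'
```

```text
time_s: 3.98
position: [0.4658, -0.2433, 0.1996]
ee_rot: [0.056, 0.706, -0.055, 0.704]
force: [0.3, 0.0, 0.4]
width: 0.0854
```

```bash
python3 - <<'E'
from h import *
np.set_printoptions(precision=4,suppress=True)
T=pose(); print(T)
c=shot("wrist"); cv2.imwrite("pics/w1.png",c["img"][:,:,::-1])
for k in ["clip","clip_tab","clip_seat","clip_foot_l","clip_foot_r"]:
    z={"clip_tab":.0525,"clip_seat":.0175,"clip_foot_l":.0025,"clip_foot_r":.0025}.get(k,0)
    print(k,[(round(d["p"],2),np.round(d["centre"]),atz(c,d["centre"],z)) for d in r.pinpoint(c,k)[:3]])
for d in r.outline_of(c,"clip")[:1]:
    P,u,v=cloud(c,d["mask"]); print(d["p"],d["centre"],len(P))
    if len(P):
        B=P[(P[:,2]>.061)&(P[:,2]<.072)]; print(len(B),B.mean(0),cv2.minAreaRect((B[:,:2]*1000).astype(np.float32)))
        B=P[(P[:,2]>.024)&(P[:,2]<.035)]; print(len(B),B.mean(0),cv2.minAreaRect((B[:,:2]*1000).astype(np.float32)))
print(r.get_obs()["time_s"])
E
```

```text
[[-0.0033  0.1569  0.9876  0.4658]
 [ 0.0025  0.9876 -0.1569 -0.2433]
 [-1.      0.002  -0.0036  0.1996]
 [ 0.      0.      0.      1.    ]]
clip [(0.87, array([280., 212.]), array([ 0.5044, -0.2493,  0.    ]))]
clip_tab [(0.94, array([278., 232.]), array([ 0.5077, -0.2519,  0.0525]))]
clip_seat [(0.76, array([278., 217.]), array([ 0.5041, -0.2506,  0.0175]))]
clip_foot_l [(0.72, array([552., 213.]), array([0.5546, 0.0658, 0.0025])), (0.57, array([287., 207.]), array([ 0.4986, -0.2399,  0.0025])), (0.48, array([270., 221.]), array([ 0.513 , -0.2616,  0.0025]))]
clip_foot_r [(0.72, array([552., 213.]), array([0.5546, 0.0658, 0.0025])), (0.57, array([287., 207.]), array([ 0.4986, -0.2399,  0.0025])), (0.48, array([270., 221.]), array([ 0.513 , -0.2616,  0.0025]))]
0.75 [278.6, 218.4] 572
172 [ 0.504  -0.2499  0.0654] ((504.5611877441406, -249.9600067138672), (11.895596504211426, 13.190476417541504), 30.27535629272461)
131 [ 0.5006 -0.2475  0.0297] ((504.8985900878906, -249.8390350341797), (12.501402854919434, 25.235698699951172), 33.75461959838867)
4.325
```

View pics/w1.png

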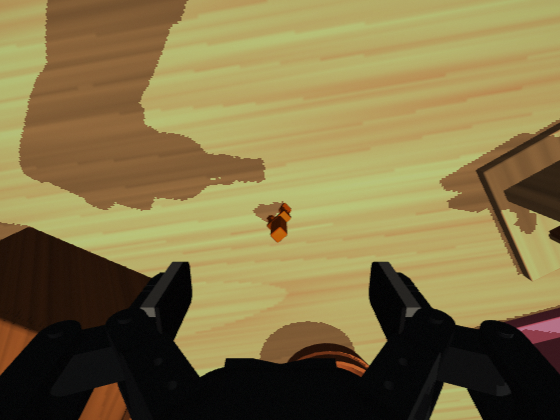

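The wrist view shows the clip at (278,220), alone, with its mouth down. It's centred at (0.5047, -0.2499) with x yaw about 33.5°. The crown footprint measures 12.5 x 25.2 mm, which fits the description.

```bash
python3 -m creep '[0,0,0.186,0.02,-0.003,-0.01,1, 0,0,0.186,0.019,-0.003,-0.01,1, 0,0,0.186,0,0,-0.02,0.7, 0,0,0.186,0,0,-0.02,0.7, 0,0,0,0,0,-0.02,0.7, 0,0,0,0,0,0,0.7, 0,0,0,0,0,0,0.7]'
python3 - <<'E'
from h import *
np.set_printoptions(precision=4,suppress=True)
T=pose(); print(T[:3,3],np.degrees(np.arctan2(T[1,1],T[0,1])), T[:3,0])
c=shot("wrist"); cv2.imwrite("pics/w2.png",c["img"][:,:,::-1])
for d in r.outline_of(c,"clip")[:1]:
    P,u,v=cloud(c,d["mask"]); print(d["p"],d["centre"],len(P))
    for a,b in((.061,.072),(.024,.035)):
        B=P[(P[:,2]>a)&(P[:,2]<b)]; print(len(B),B.mean(0),cv2.minAreaRect((B[:,:2]*1000).astype(np.float32)))
E
```

```text
time_s: 5.2
position: [0.5066, -0.2501, 0.1224]
ee_rot: [-0.205, 0.677, 0.204, 0.677]
force: [0.3, 0.5, 0.5]
width: 0.0598
[ 0.5066 -0.2501  0.1224] 123.64769448034028 [ 0.0011 -0.0007 -1.    ]
0.71 [281.3, 206.8] 998
343 [ 0.504  -0.2509  0.0656] ((504.49420166015625, -250.62416076660156), (12.098791122436523, 13.3264799118042), 34.343223571777344)
280 [ 0.5031 -0.2513  0.0297] ((504.4842529296875, -250.47079467773438), (12.272095680236816, 25.035232543945312), 34.109046936035156)
```

View pics/w2.png

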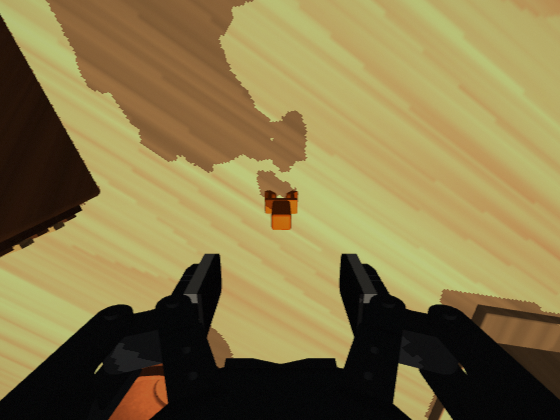

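The clip at (281,215) is square to the jaws; I'll correct by -2 mm in x and descend.

```bash
python3 -m creep '[0,0,0,-0.0021,-0.0005,-0.035,0.7, 0,0,0,0,0,-0.03,0.6, 0,0,0,0,0,-0.0214,0.5, 0,0,0,0,0,0,0.5, 0,0,0,0,0,0,0.3, 0,0,0,0,0,0,0.1, 0,0,0,0,0,0,0, 0,0,0,0,0,0,0, 0,0,0,0,0,0,0]' 50
python3 - <<'E'
from h import *
T=pose(); print(T[:3,3]); o=r.get_obs(); print(o["force"],o["width"])
c=shot("wrist"); cv2.imwrite("pics/w3.png",c["img"][:,:,::-1])
E
```

```text
time_s: 6.42
position: [0.5051, -0.2511, 0.0364]
ee_rot: [-0.205, 0.676, 0.204, 0.678]
force: [0.1, -1.0, 6.5]
width: 0.0132
[ 0.50509844 -0.25113056  0.03641014]
[ 0.0749734  -0.97377145  6.47205641] 0.013247844482022472
```

View pics/w3.png

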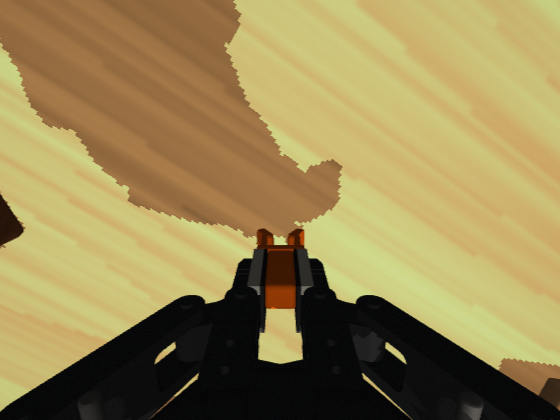

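Gripped: opening is 13.2 mm on the 14 mm tab at (281,275). Now lifting and carrying it to above the groove.

```bash
python3 -m creep '[0,0,0,0,0,0.02,0, 0,0,0,0,0,0.05,0, 0,0,0,0,0,0.06,0, 0,0,0,0,0,0.06,0, 0,0,-0.044,0.008,0.053,0.034,0, 0,0,-0.044,0.008,0.053,0,0, 0,0,-0.044,0.008,0.053,0,0, 0,0,-0.044,0.008,0.053,0,0, 0,0,0,0.008,0.053,0,0, 0,0,0,0.005,0.030,0,0]'
python3 -m creep '[0,0,0,0.005,0.026,0,0, 0,0,0,0,0,0,0, 0,0,0,0,0,0,0]'
python3 - <<'E'
from h import *
np.set_printoptions(precision=4,suppress=True)
T=pose(); print(T[:3,3],np.degrees(np.arctan2(T[1,1],T[0,1])), T[:3,0]); o=r.get_obs(); print(o["force"],o["width"])
c=shot("wrist"); cv2.imwrite("pics/w4.png",c["img"][:,:,::-1])
s=shot("scene"); cv2.imwrite("pics/s4.png",cv2.resize(s["img"][80:240,180:380,::-1],None,fx=3.8,fy=3.7,interpolation=cv2.INTER_CUBIC))
for n,q in(("w",c),("s",s)):
    for k in ["stand_groove","clip_tab","clip_seat","clip_foot_l"]:
        print(n,k,[(round(d["p"],2),np.round(d["centre"],1)) for d in r.pinpoint(q,k)[:3]])
E
```

```text
time_s: 7.72
position: [0.5485, 0.0464, 0.2584]
ee_rot: [-0.145, 0.692, 0.145, 0.692]
force: [0.7, 0.1, -0.6]
width: 0.0131
time_s: 8.1
position: [0.5536, 0.0695, 0.2583]
ee_rot: [-0.144, 0.692, 0.144, 0.692]
force: [0.5, 0.1, -0.7]
width: 0.013
[0.5536 0.0695 0.2583] 113.56497775545712 [-0.0006 -0.0003 -1.    ]
[ 0.4921  0.0988 -0.6737] 0.01303069097987638
w stand_groove [(0.63, array([279.6, 201.7])), (0.6, array([179.1, 390.1]))]
w clip_tab [(0.81, array([278.8, 283.9]))]
w clip_seat [(0.98, array([278.5, 250.6]))]
w clip_foot_l [(0.8, array([300.9, 236.9])), (0.68, array([262. , 240.4]))]
s stand_groove [(0.87, array([321.9, 258.4])), (0.71, array([274.2, 181. ]))]
s clip_tab [(0.75, array([279.8, 148.1])), (0.74, array([272.8, 121.8]))]
s clip_seat [(0.46, array([271.1, 141.1]))]
s clip_foot_l [(0.62, array([274.6, 144.5])), (0.49, array([265.9, 147.8]))]
```

View pics/w4.png

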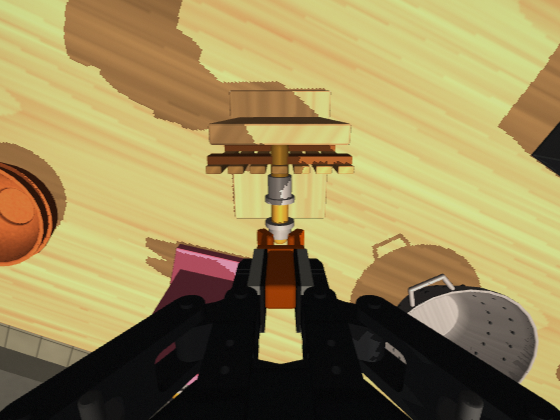

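View pics/s4.png

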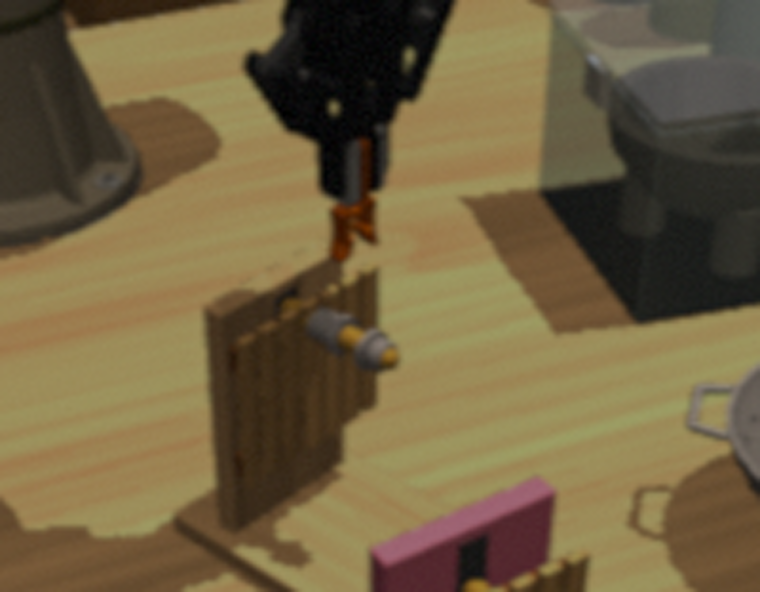

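The wrist view shows the groove at (280,213), between collars at rows 198 and 232, with the clip at (280,240) aligned. I'll measure the groove with the wrist depth.

```bash
python3 - <<'E'
from h import *
np.set_printoptions(precision=4,suppress=True)
c=shot("wrist"); t=shot("top"); T=pose()
P,u,v=cloud(c)
for row in range(150,240,3):
    m=(v==row)&(abs(u-279)<=1)
    if m.any(): print(row,np.median(P[m],0),c["img"][row,279])
# peg cylinders lateral: points z>.155 within peg region
for a,b in((180,197),(205,218)):
    m=(v>=a)&(v<=b)&(u>262)&(u<298)&(P[:,2]>.145); Q=P[m]; print(a,b,Q.mean(0),Q[:,2].max())
# base/board rects
near=(abs(P[:,0]-.54)<.13)&(abs(P[:,1]-.06)<.12)
B=P[near&(P[:,2]>.176)&(P[:,2]<.187)&(v<150)]; print("board",cv2.minAreaRect((B[:,:2]*1000).astype(np.float32)),B[:,2].mean())
B=P[near&(P[:,2]>.012)&(P[:,2]<.021)]; print("base",cv2.minAreaRect((B[:,:2]*1000).astype(np.float32)))
B=P[near&(v>150)&(v<178)&(P[:,2]>.165)&(P[:,2]<.182)]; print("trivet z",np.percentile(B[:,2],[10,50,90]))
m=(v>225)&(v<310)&(u>255)&(u<305)&(P[:,2]>.2); 
hsv=cv2.cvtColor(c["img"],cv2.COLOR_RGB2HSV)[v,u]; m&=(hsv[:,0]<15)&(hsv[:,1]>150)&(hsv[:,2]>60)
Q=P[m]; rel=(Q-T[:3,3])@T[:3,:3]; print("clip in tool",rel.min(0),rel.max(0),np.percentile(rel,[3,50,97],axis=0))
E
```

```text
150 [0.5113 0.0501 0.1692] [164 114  37]
153 [0.5133 0.051  0.169 ] [163 114  36]
156 [0.5154 0.0519 0.1699] [162 113  35]
159 [0.5176 0.0528 0.1695] [161 112  36]
162 [0.5195 0.0537 0.1692] [162 112  37]
165 [0.521  0.0544 0.1734] [68 47 25]
168 [0.5229 0.0552 0.1738] [173 123  63]
171 [0.5249 0.056  0.1742] [166 118  62]
174 [0.5279 0.0573 0.1689] [157 109  35]
177 [0.5295 0.058  0.172 ] [90 81 75]
180 [0.5317 0.059  0.1716] [132 121 112]
183 [0.5338 0.0599 0.1717] [131 121 111]
186 [0.5361 0.0609 0.1714] [130 121 110]
189 [0.5382 0.0618 0.1716] [130 121 111]
192 [0.5402 0.0627 0.1718] [130 120 110]
195 [0.5426 0.0637 0.1708] [129 119 109]
198 [0.5448 0.0647 0.1713] [128 117 108]
201 [0.5467 0.0655 0.1736] [127 117 107]
204 [0.5484 0.0663 0.1738] [140 128 103]
207 [0.5523 0.0679 0.1695] [216 192  62]
210 [0.5548 0.069  0.1688] [215 192  63]
213 [0.5569 0.0699 0.1693] [216 191  63]
216 [0.5594 0.071  0.1688] [216 191  63]
219 [0.5618 0.0721 0.1692] [216 190  63]
222 [0.5639 0.0729 0.1693] [151 105  34]
225 [0.5645 0.0732 0.1739] [132 124 115]
228 [0.5668 0.0742 0.1742] [217 209 194]
231 [0.5703 0.0758 0.1716] [210 195 181]
234 [0.5728 0.0768 0.171 ] [207 193 179]
237 [0.5747 0.0776 0.1721] [207 193 180]
180 197 [0.5385 0.0624 0.1692] 0.17275959162918916
205 218 [0.5565 0.0706 0.1668] 0.17008979920026573
board ((499.1305847167969, 45.42736053466797), (15.190104484558105, 100.3085708618164), 23.46297264099121) 0.1804035657008922
base ((538.0678100585938, 62.72998046875), (159.40162658691406, 120.17243957519531), 23.56028175354004)
trivet z [0.1657 0.1682 0.1744]
clip in tool [-0.0317 -0.014  -0.01  ] [0.0348 0.014  0.006 ] [[-0.0301 -0.0116 -0.0062]
 [-0.0157 -0.0003 -0.0054]
 [ 0.0311  0.0111  0.004 ]]
```

The groove's axis is at about z 0.162 and its middle at about (0.556, 0.070). Home is therefore expected at TCP z ≈ 0.181, with first touch at about 0.193. I'll lower to just above the collars and look.

```bash
python3 -m creep '[0,0,0,0.0023,0.0006,-0.02,0, 0,0,0,0,0,-0.016,0, 0,0,0,0,0,0,0, 0,0,0,0,0,0,0]'
python3 - <<'E'
from h import *
np.set_printoptions(precision=4,suppress=True)
T=pose(); print(T[:3,3]); print(r.get_obs()["force"])
c=shot("wrist"); cv2.imwrite("pics/w5.png",cv2.resize(c["img"][160:320,180:380,::-1],None,fx=4,fy=3.75,interpolation=cv2.INTER_CUBIC))
s=shot("scene"); cv2.imwrite("pics/s5.png",cv2.resize(s["img"][110:210,220:330,::-1],None,fx=6,fy=6,interpolation=cv2.INTER_CUBIC))
P,u,v=cloud(c)
for row in range(195,250,2):
    m=(v==row)&(abs(u-279)<=1)
    if m.any():
        q=np.median(P[m],0); print(row,q,(q-T[:3,3])@T[:3,:3],c["img"][row,279])
E
```

```text
time_s: 9.2
position: [0.5564, 0.0705, 0.223]
ee_rot: [-0.144, 0.692, 0.144, 0.692]
force: [0.3, -0.4, -0.3]
width: 0.0129
[0.5564 0.0705 0.223 ]
[ 0.2652 -0.4387 -0.307 ]
195 [0.5359 0.0607 0.1721] [ 0.0509 -0.0008 -0.0227] [131 122 111]
197 [0.5373 0.0614 0.1724] [ 0.0506 -0.0007 -0.0212] [132 122 112]
199 [0.5385 0.0619 0.1713] [ 0.0517 -0.0008 -0.0198] [132 121 111]
201 [0.5398 0.0624 0.1715] [ 0.0515 -0.0008 -0.0185] [131 121 111]
203 [0.5413 0.0631 0.1708] [ 0.0522 -0.0008 -0.0168] [131 119 111]
205 [0.5426 0.0636 0.1706] [ 0.0524 -0.0008 -0.0154] [130 120 110]
207 [0.5436 0.0641 0.1712] [ 0.0518 -0.0008 -0.0143] [128 118 109]
209 [0.5448 0.0646 0.1716] [ 0.0514 -0.0008 -0.0129] [129 118 109]
211 [0.5453 0.0648 0.1743] [ 0.0487 -0.0008 -0.0124] [107  98  90]
213 [0.5467 0.0654 0.1746] [ 0.0484 -0.0008 -0.0109] [130 118 109]
215 [0.5479 0.066  0.1743] [ 0.0487 -0.0008 -0.0096] [128 118 109]
217 [0.5509 0.0672 0.169 ] [ 0.054  -0.0008 -0.0064] [152 105  35]
219 [0.5521 0.0678 0.1692] [ 0.0538 -0.0008 -0.005 ] [152 105  33]
221 [0.5535 0.0684 0.169 ] [ 0.054  -0.0008 -0.0035] [154
[... 238 characters left out ...]
[ 0.0536 -0.0008  0.0024] [219 191  64]
231 [0.5602 0.0713 0.1693] [ 0.0538 -0.0008  0.0038] [219 191  65]
233 [0.5617 0.0719 0.1691] [ 0.054  -0.0008  0.0054] [219 191  64]
235 [0.5633 0.0726 0.1684] [ 0.0547 -0.0008  0.0072] [189 155  49]
237 [0.5642 0.073  0.1695] [ 0.0535 -0.0008  0.0081] [126  89  36]
239 [0.564  0.073  0.1728] [ 0.0503 -0.0008  0.008 ] [50 46 44]
241 [0.5651 0.0734 0.1743] [ 0.0487 -0.0008  0.0092] [217 205 192]
243 [0.5662 0.0738 0.1742] [ 0.0488 -0.0009  0.0103] [219 208 194]
245 [0.5514 0.0678 0.2126] [ 0.0104 -0.0005 -0.0056] [71 39 24]
247 [0.5515 0.0676 0.2145] [ 0.0085 -0.0007 -0.0056] [68 26  6]
249 [0.5519 0.0678 0.216 ] [ 0.007  -0.0007 -0.0051] [138  53   5]
```

View pics/w5.png

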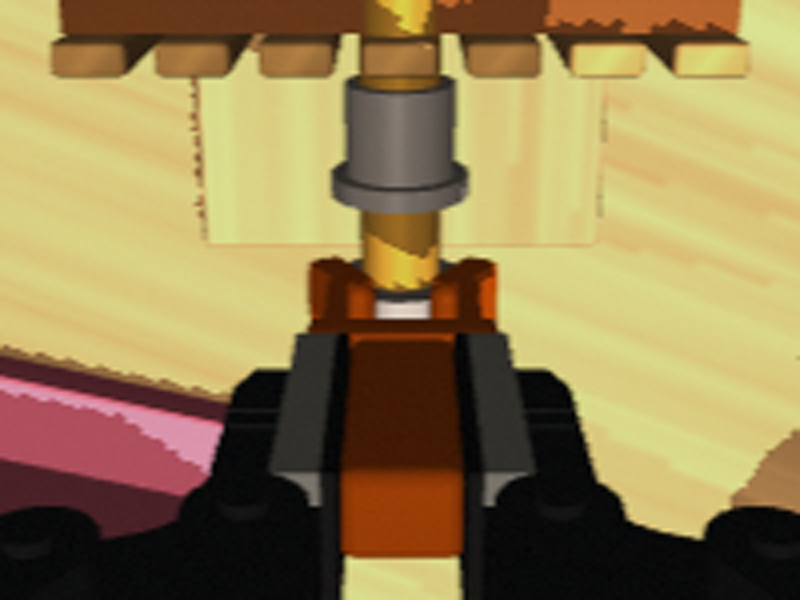

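View pics/s5.png

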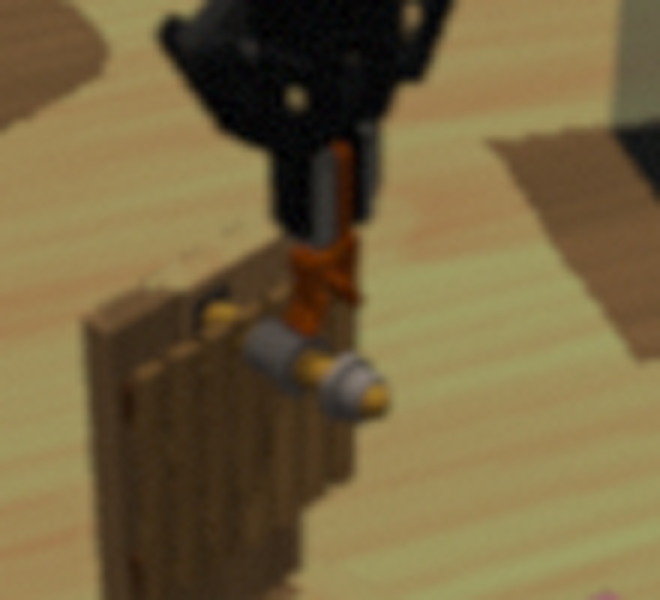

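The clip is centred in the groove gap, offset about 0.8 mm along the peg. Descending now.

```bash
python3 -m creep '[0,0,0,-0.0006,-0.0003,-0.01,0, 0,0,0,0,0,-0.01,0, 0,0,0,0,0,-0.004,0, 0,0,0,0,0,0,0, 0,0,0,0,0,0,0]'
```

```text
time_s: 9.93
position: [0.5557, 0.0702, 0.1986]
ee_rot: [-0.144, 0.692, 0.144, 0.692]
force: [-1.0, 0.2, 0.6]
width: 0.0132
```

```bash
python3 -m creep '[0,0,0,0,0,-0.002,0, 0,0,0,0,0,0,0]';python3 -m creep '[0,0,0,0,0,-0.0015,0, 0,0,0,0,0,0,0]'
```

```text
time_s: 10.18
position: [0.5555, 0.0702, 0.1964]
ee_rot: [-0.144, 0.692, 0.144, 0.692]
force: [-0.8, -0.3, -0.2]
width: 0.0129
time_s: 10.42
position: [0.5557, 0.07, 0.1949]
ee_rot: [-0.144, 0.692, 0.144, 0.692]
force: [1.0, -1.4, 0.1]
width: 0.0132
```

```bash
python3 -m creep '[0,0,0,0,0,-0.0015,0, 0,0,0,0,0,0,0]';python3 -m creep '[0,0,0,0,0,-0.001,0, 0,0,0,0,0,0,0]'
```

```text
time_s: 10.68
position: [0.5559, 0.0701, 0.1938]
ee_rot: [-0.144, 0.692, 0.144, 0.693]
force: [0.4, -0.3, 2.6]
width: 0.013
time_s: 10.92
position: [0.556, 0.0701, 0.1931]
ee_rot: [-0.144, 0.692, 0.144, 0.693]
force: [-0.2, -1.1, 4.5]
width: 0.0131
```

First touch came at about z 0.1945. Continuing in 1 mm steps.

```bash
python3 -m creep '[0,0,0,0,0,-0.001,0, 0,0,0,0,0,0,0]'
```

```text
time_s: 11.18
position: [0.5562, 0.0701, 0.1926]
ee_rot: [-0.145, 0.691, 0.144, 0.693]
force: [-0.8, -0.7, 7.6]
width: 0.013
```

```bash
python3 -m creep '[0,0,0,0,0,-0.001,0, 0,0,0,0,0,0,0]'
```

```text
time_s: 11.42
position: [0.5564, 0.0702, 0.1919]
ee_rot: [-0.145, 0.691, 0.144, 0.693]
force: [-0.7, -1.0, 7.8]
width: 0.0132
```

```bash
python3 -m creep '[0,0,0,0,0,-0.001,0, 0,0,0,0,0,0,0]'
```

```text
time_s: 11.68
position: [0.5566, 0.0702, 0.1911]
ee_rot: [-0.145, 0.691, 0.144, 0.693]
force: [1.1, -1.1, 9.6]
width: 0.0128
```

```bash
python3 - <<'E'
from h import *
np.set_printoptions(precision=4,suppress=True)
T=pose(); c=shot("wrist"); cv2.imwrite("pics/w6.png",cv2.resize(c["img"][170:320,180:380,::-1],None,fx=4,fy=4,interpolation=cv2.INTER_CUBIC))
s=shot("scene"); cv2.imwrite("pics/s6.png",cv2.resize(s["img"][130:200,230:320,::-1],None,fx=8,fy=8,interpolation=cv2.INTER_CUBIC))
o=r.get_obs(); print(o["force"],o["torque"],T[:3,0],np.degrees(np.arctan2(T[1,1],T[0,1])))
P,u,v=cloud(c)
for row in range(205,262,3):
    m=(v==row)&(abs(u-279)<=1)
    if m.any():
        q=np.median(P[m],0); print(row,q,(q-T[:3,3])@T[:3,:3],c["img"][row,279])
E
```

```text
[-0.0071 -0.3675  8.9938] [-0.1175 -0.0072  0.006 ] [ 0.0034  0.0002 -1.    ] 113.56392794311355
205 [0.5335 0.0594 0.1707] [ 0.0203 -0.0007 -0.0256] [132 121 112]
208 [0.5348 0.06   0.1714] [ 0.0195 -0.0006 -0.0241] [132 122 112]
211 [0.5366 0.0607 0.1712] [ 0.0198 -0.0007 -0.0222] [131 121 110]
214 [0.5382 0.0614 0.1711] [ 0.0199 -0.0007 -0.0205] [130 119 110]
217 [0.54   0.0622 0.1708] [ 0.0202 -0.0007 -0.0185] [131 120 110]
220 [0.5416 0.0628 0.1709] [ 0.0201 -0.0008 -0.0168] [130 121 111]
223 [0.5432 0.0636 0.171 ] [ 0.02   -0.0007 -0.0151] [130 120 110]
226 [0.5448 0.0643 0.1712] [ 0.0198 -0.0007 -0.0133] [129 120 110]
229 [0.5458 0.0647 0.173 ] [ 0.018  -0.0007 -0.0122] [119 111 101]
232 [0.5473 0.0653 0.1737] [ 0.0174 -0.0007 -0.0106] [128 119 109]
235 [0.5489 0.0661 0.1737] [ 0.0174 -0.0007 -0.0088] [135 114  90]
238 [0.5527 0.0677 0.1683] [ 0.0228 -0.0007 -0.0046] [153 106  33]
241 [0.5543 0.0685 0.1691] [ 0.022  -0.0006 -0.0028] [153 105  35]
244 [0.5561 0.0692 0.1689] [ 0.0221 -0.0007 -0.001 ] [153 106  33]
247 [0.5519 0.0674 0.1824] [ 0.0087 -0.0007 -0.0055] [70 27  4]
250 [0.5523 0.0676 0.1844] [ 0.0066 -0.0007 -0.005 ] [109  43   6]
253 [0.5515 0.0675 0.1897] [ 0.0014 -0.0005 -0.0058] [65 25  3]
256 [0.5519 0.0675 0.193 ] [-0.002  -0.0006 -0.0054] [67 24  3]
259 [0.5515 0.0673 0.1962] [-0.0052 -0.0007 -0.0058] [65 25  4]
```

View pics/w6.png

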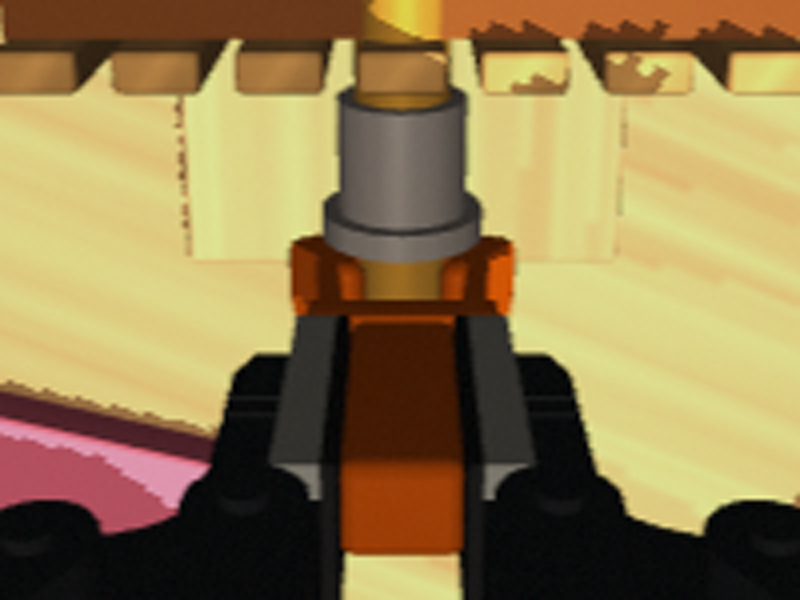

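View pics/s6.png

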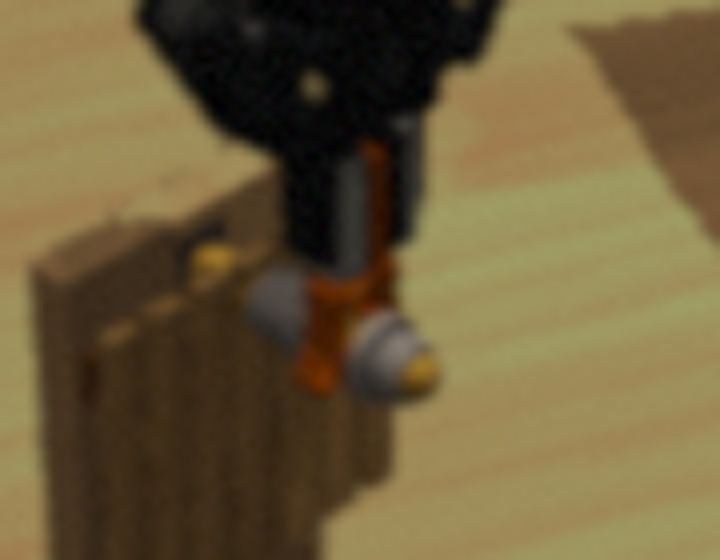

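The jaws are astride the brass groove between both collars at scene crop (340,330), so I'll carry on pressing.

```bash
python3 -m creep '[0,0,0,0,0,-0.0008,0, 0,0,0,0,0,0,0]'
```

```text
time_s: 12.02
position: [0.5567, 0.0703, 0.1905]
ee_rot: [-0.145, 0.691, 0.144, 0.694]
force: [0.3, -0.9, 8.5]
width: 0.0128
```

```bash
python3 -m creep '[0,0,0,0,0,-0.0008,0, 0,0,0,0,0,0,0]'
```

```text
time_s: 12.28
position: [0.5568, 0.0703, 0.1895]
ee_rot: [-0.145, 0.691, 0.144, 0.694]
force: [-0.0, 0.0, 8.8]
width: 0.0132
```

```bash
python3 -m creep '[0,0,0,0,0,-0.0008,0, 0,0,0,0,0,0,0]'
```

```text
time_s: 12.52
position: [0.5567, 0.0703, 0.1884]
ee_rot: [-0.144, 0.691, 0.144, 0.693]
force: [1.5, 0.2, 6.4]
width: 0.013
```

```bash
python3 -m creep '[0,0,0,0,0,-0.0008,0, 0,0,0,0,0,0,0]'
```

```text
time_s: 12.78
position: [0.5566, 0.0703, 0.1873]
ee_rot: [-0.144, 0.691, 0.144, 0.693]
force: [1.3, 0.3, 5.1]
width: 0.013
```

```bash
python3 -m creep '[0,0,0,0,0,-0.0008,0, 0,0,0,0,0,0,0]'
```

```text
time_s: 13.02
position: [0.5563, 0.0702, 0.1859]
ee_rot: [-0.144, 0.692, 0.144, 0.693]
force: [1.4, -0.4, 1.5]
width: 0.0129
```

```bash
python3 -m creep '[0,0,0,0,0,-0.0008,0, 0,0,0,0,0,0,0]'
```

```text
time_s: 13.28
position: [0.5554, 0.0701, 0.1839]
ee_rot: [-0.144, 0.693, 0.144, 0.692]
force: [2.5, -1.1, -2.1]
width: 0.0133
```

It has snapped through, and the force is now slightly negative. Small steps until the crown bottoms.

```bash
python3 -m creep '[0,0,0,0,0,-0.0006,0, 0,0,0,0,0,0,0]'
```

```text
time_s: 13.52
position: [0.555, 0.07, 0.1832]
ee_rot: [-0.144, 0.693, 0.144, 0.692]
force: [2.4, -1.8, -3.9]
width: 0.0129
```

```bash
python3 -m creep '[0,0,0,0,0,-0.0006,0, 0,0,0,0,0,0,0]'
```

```text
time_s: 13.78
position: [0.5551, 0.07, 0.183]
ee_rot: [-0.144, 0.693, 0.144, 0.692]
force: [0.9, -2.0, -2.8]
width: 0.0131
```

```bash
python3 -m creep '[0,0,0,0,0,-0.0006,0, 0,0,0,0,0,0,0]'
```

```text
time_s: 14.02
position: [0.5552, 0.0701, 0.1826]
ee_rot: [-0.144, 0.693, 0.144, 0.692]
force: [-0.1, -2.4, -2.7]
width: 0.0129
```

```bash
python3 -m creep '[0,0,0,0,0,-0.0006,0, 0,0,0,0,0,0,0]'
```

```text
time_s: 14.28
position: [0.5554, 0.0701, 0.1821]
ee_rot: [-0.144, 0.692, 0.144, 0.692]
force: [0.2, -1.6, -2.5]
width: 0.0132
```

```bash
python3 -m creep '[0,0,0,0,0,-0.0006,0, 0,0,0,0,0,0,0]'
```

```text
time_s: 14.52
position: [0.5555, 0.0702, 0.1817]
ee_rot: [-0.144, 0.692, 0.144, 0.692]
force: [-1.0, -1.9, -2.1]
width: 0.0129
```

```bash
python3 -m creep '[0,0,0,0,0,-0.0006,0, 0,0,0,0,0,0,0]'
```

```text
time_s: 14.78
position: [0.5555, 0.0702, 0.1814]
ee_rot: [-0.144, 0.692, 0.144, 0.692]
force: [-0.6, -1.6, 0.3]
width: 0.0126
```

```bash
python3 -m creep '[0,0,0,0,0,-0.0006,0, 0,0,0,0,0,0,0]'
```

```text
time_s: 15.02
position: [0.5556, 0.0702, 0.1812]
ee_rot: [-0.144, 0.692, 0.144, 0.692]
force: [-2.2, -2.7, 5.3]
width: 0.0133
```

```bash
python3 -m creep '[0,0,0,0,0,-0.0006,0, 0,0,0,0,0,0,0]'
```

```text
time_s: 15.28
position: [0.5556, 0.0702, 0.181]
ee_rot: [-0.144, 0.692, 0.144, 0.693]
force: [-3.2, -2.2, 7.6]
width: 0.0132
```

The force is climbing steeply at z 0.181, which is the home height predicted from vision, so the clip has bottomed. I'll relax slightly, check, then release.

```bash
python3 -m creep '[0,0,0,0,0,0.001,0, 0,0,0,0,0,0,0]'
python3 -m creep '[0,0,0,0,0,0,0.08, 0,0,0,0,0,0,0.16, 0,0,0,0,0,0,0.25, 0,0,0,0,0,0,0.35, 0,0,0,0,0,0,0.35]'
python3 -m creep '[0,0,0,0,0,0.02,0.35, 0,0,0,0,0,0.05,0.35, 0,0,0,0,0,0.06,0.35, 0,0,0,-0.03,-0.015,0,0.35, 0,0,0,0,0,0,0.35, 0,0,0,0,0,0,0.35]'
python3 - <<'E'
from h import *
np.set_printoptions(precision=4,suppress=True)
T=pose(); c=shot("wrist"); cv2.imwrite("pics/w7.png",cv2.resize(c["img"][100:300,160:420,::-1],None,fx=3,fy=3,interpolation=cv2.INTER_CUBIC))
s=shot("scene"); cv2.imwrite("pics/s7.png",cv2.resize(s["img"][130:200,230:320,::-1],None,fx=8,fy=8,interpolation=cv2.INTER_CUBIC))
print(T[:3,3],r.get_obs()["force"])
org=np.array([.5558,.0701,0]);a=np.radians(23.5);X=-np.array([np.cos(a),np.sin(a),0]);Y=np.array([-X[1],X[0],0])
for n,q in(("w",c),("s",s)):
    for k,z in(("clip_seat",.162),("clip_tab",.197),("clip_foot_l",.147),("clip_foot_r",.147)):
        for d in r.pinpoint(q,k)[:3]:
            p=atz(q,d["centre"],z)-org; print(n,k,round(d["p"],2),np.round(d["centre"],1),"stand xy",p@X,p@Y)
    for d in r.outline_of(q,"clip")[:1]:
        P,u,v=cloud(q,d["mask"]); m=(P[:,2]>.13)&(P[:,2]<.23); Q=P[m]-org; print(n,"cloud",len(Q),"z95",np.percentile(Q[:,2],[2,98]),"tab xy",np.percentile(Q[Q[:,2]>.205]@X,[2,98]),np.percentile(Q[Q[:,2]>.205]@Y,[2,98]))
E
```

```text
time_s: 15.52
position: [0.5556, 0.0702, 0.1812]
ee_rot: [-0.144, 0.692, 0.144, 0.692]
force: [-1.9, -1.8, 5.1]
width: 0.0129
time_s: 16.15
position: [0.5555, 0.0704, 0.1804]
ee_rot: [-0.144, 0.692, 0.145, 0.692]
force: [-0.8, -0.1, 0.5]
width: 0.0298
time_s: 16.9
position: [0.5256, 0.0553, 0.3104]
ee_rot: [-0.144, 0.692, 0.144, 0.692]
force: [0.2, 0.1, -0.6]
width: 0.0302
[0.5256 0.0553 0.3104] [ 0.1671 -0.4391  0.3432]
w clip_seat 0.64 [282.3 223.3] stand xy -0.0007612670508591846 -0.000728792641963997
w clip_tab 0.74 [280.8 240.1] stand xy -0.0036055806230606948 0.000891513427645007
w clip_foot_l 0.56 [265.2 219.4] stand xy -0.0021011337114809755 0.017252127715546135
w clip_foot_l 0.42 [409.9 311.8] stand xy -0.11742670761663923 -0.1508223843872039
w clip_foot_l 0.39 [294.8 219. ] stand xy -0.0016403068884161187 -0.014074255560711572
w clip_foot_r 0.56 [265.2 219.4] stand xy -0.0021011337114809755 0.017252127715546135
w clip_foot_r 0.42 [409.9 311.8] stand xy -0.11742670761663923 -0.1508223843872039
w clip_foot_r 0.39 [294.8 219. ] stand xy -0.0016403068884161187 -0.014074255560711572
w cloud 625 z95 [0.15   0.2117] tab xy [-0.0038  0.006 ] [-0.007   0.0059]
s clip_seat 0.73 [272.  170.5] stand xy 0.007005104722122945 -0.0034835943813130927
s clip_foot_l 0.62 [267.1 180.9] stand xy 0.003410762530700169 0.01577998956759276
s clip_foot_r 0.62 [267.1 180.9] stand xy 0.003410762530700169 0.01577998956759276
s cloud 223 z95 [0.1494 0.2119] tab xy [-0.0071  0.005 ] [-0.0057  0.0084]
```

View pics/w7.png

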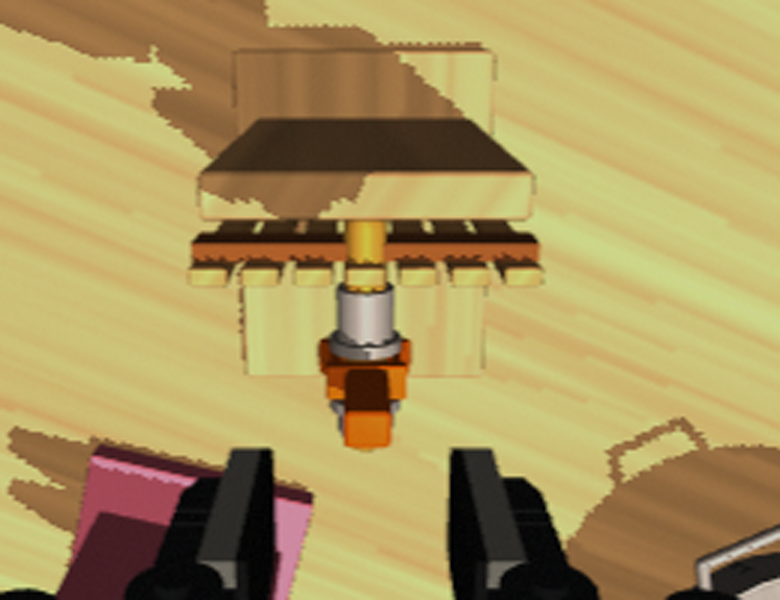

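View pics/s7.png

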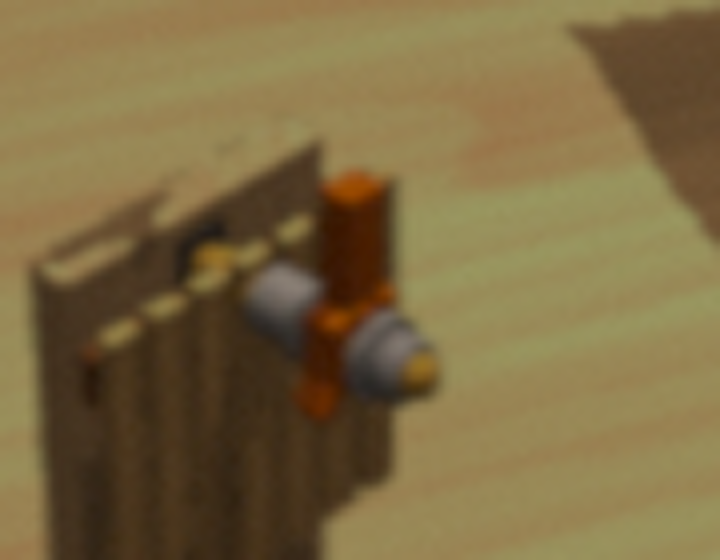

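The clip sits upright between the collars. Its tab top is at z ≈ 0.211, so the bore is at about 0.162, on the peg axis. It stayed put when released and the gripper is clear, so I'm handing in.

```bash
python3 -c "
from station import r
print(r.get_obs()['time_s']); print(r.finish_job())"
```

```text
17.5
the job is handed in; nothing more can be done
None
```

The orange clip is snapped into the groove of the plywood stand's peg, and I handed the job in at 17.5 s. No verdict was reported.

**Pressing:** First touch came at TCP z ≈ 0.1945. The push peaked at a reading of 9.6 N and went slightly negative as the throat snapped past. It then climbed steeply to 7.6 N at z ≈ 0.181, where I stopped, eased off, let go and backed away.

**Last checks:**
- **Seating:** The tab top is at z ≈ 0.211, which puts the bore at about 0.162, on the peg axis measured from the camera depth. The clip stands upright between both collars and stayed in place after release.
- **Position:** The wrist camera puts the bore centre within 1 mm of the groove's middle, both along and across the peg. The scene camera's coarser network point disagreed, at 7 mm along and 3.5 mm across. I set it aside because the collars leave only about 2.5 mm of play each way and the pictures show the clip between them.
- **Foot spread:** I did not measure this precisely. The network's foot points were noisy, about 31 mm apart. That the clip grips rests on the force drop and the bore height.
- **Bowls and colander:** The planned path stayed well clear of them, but I did not re-measure their positions at the end.

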